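# Put the tin back in the row

## Robot

A 6-joint arm with a two-finger parallel gripper is mounted at the origin on the work surface. World frame = base frame: x ahead of the robot, y to its left, z up, the work surface at z = 0. Lengths are in m, angles in rad, forces in N, time in s.
With the tool pointing down it reaches from about 0.35 to 0.8 m from the base axis. Payload 7.3 kg.
Tool frame: the origin (TCP) lies at the very end of the fingers, on their centre line; the grasp point (between the pads) lies 19 mm behind it; z points along the fingers, y is the line along which they close (so a half turn about z gives the same grasp; the last joint's range is limited). The gripper opens to 85 mm and grips with 20 to 120 N. Pads are 22 mm wide; open, the fingers measure 114 mm over their backs; the gripper's body (76 mm by 85 mm) begins 54 mm behind the grasp point. The pads swing forward as they close: fully open they stand 13 mm farther back than shut.
Start: joints at [1.019, 0.342, 1.524, -0, 1.275, -0.146], TCP at [0.207, 0.482, 0.231] pointing down, gripper open.
Joint ranges: [-2.53, 2.53], [-0.77, 2.02], [0.04, 2.7], [-1, 4.14], [0.28, 2.66], [-3.11, 3.11]. Speed limits (rad/s): [2.57, 2.57, 3.14, 3.14, 3.14, 3.14].

## Interface

Orientations are given as [roll, pitch, yaw] about the fixed x, y, z axes, in that order (R = Rz(yaw) Ry(pitch) Rx(roll)).
In Python, from plant import bot gives the robot as it stands.
- The arm moves only by the tool jog_arm, never from a script. Its argument "targets" is a list of rows, each a list of 3 entries, a list of its own where there are three numbers: the shift along the tool's x, y, z in cm, then the turn, a rotation vector about the tool's x, y, z in rad, then the opening, from 0 (shut) to 1 (fully open). A call has 1 to 20 rows; each row is the pose to reach, as a shift and turn from the pose commanded when the call began, along the tool's axes at that moment; what a row does not reach only later rows make up. A row lasts 1/10 s, in which the tool goes at most 50 mm and 8.59 degrees, less where a joint would pass 70% of its speed; a pose out of reach is approached as far as the arm can. A call with a gripper value outside its range is refused whole. The fingers move at their own pace and stop on an object; "newtons" is the grip in N (left out, the last holds). Time passes only in rows, so rows that repeat a pose let the fingers close. It gives the time, the measured TCP pose, the force, the opening and the grip force at its end, in the units of the state.
- bot.read_state(): the state, without advancing time (a new reading comes with each control period).
- bot.grab_frame(name): name is "scene" or "side" or "wrist"; returns a dict with "img" (420x560x3 uint8, red, green, blue), "camera_matrix" (3x3 intrinsics, pixels), "extrinsics" (4x4, takes a point from camera to world coordinates). Camera axes: x right, y up, looking along -z (the intrinsics and any distortion apply to the point x, -y, -z); pixel columns grow to the right and rows downward; lengths in m; the calibration is good to about 2 mm. A picture is of the moment at which its call begins. There is no depth.
- bot.finish_job(): hands the job in; it is judged then, once.
The state is a dict: "clock": time; "qpos": joint angles; "dq": joint speeds; "effort": joint torques, N m; "tcp_pos": TCP position; "tcp_rot": TCP orientation; "force": force on the tool from outside, world axes, zero at the start; "torque": the same for the moment, N m; "gripper_width": finger opening in m; "grip_force": force on a finger pad.
Only numpy, scipy, OpenCV 4.12 (cv2) and the standard library are available. Lean on these libraries where they do the work, as an engineer would, in place of code of your own. Each camera call takes 0.05 s, during which the arm holds its last target. There are 200 camera calls.

## Task

One tin is missing from the row of metal colour tins in the low wooden tray: there is a gap, with a round cork pad on its floor, between two of the tins. Of the three tins standing loose on the bench, take the one of the same size as those in the row and set it down gently, upright and flat on the cork pad, without shoving or tipping the tins on either side, and let go.

Things in the scene. Friction and masses are not known exactly. Their poses are not given: they have to be found in the camera images.
- tin: The tin to put back: plain round closed aluminium tin, straight smooth sides, about 0.12 kg, 48 mm diameter, 56 mm tall; origin at the centre of its underside, z up along its axis (round: its yaw means nothing). It stands on the bench (z = 0) on the robot's right, near a wide low tin (76 mm across, 30 tall) and a slim tall one (32 mm across, 85 tall), not wanted.
- place: The empty place: cork disc, 44 mm diameter, 2 mm thick, fixed in the tray; origin at its underside's centre, 4 mm above the bench, so the seated tin's underside is 6 mm above the bench. z up, y along the row, x across it. Neighbours stand centred 58 mm off at +y and -y (gap 68 mm). Fingers have room at the tin's +x and -x sides, above the tray walls, not between the tins.
- tin_left: Neighbour at +y of the empty place, loose on the tray floor (4 mm above the bench), same as the tin to put back: 48 mm diameter, 56 mm tall; origin at the centre of its underside, z up along its axis (round: its yaw means nothing). The tray: 298 mm along the row, 76 mm across (68 inside), wall tops 14 mm above the bench.
- tin_right: Neighbour at -y of the empty place, loose on the tray floor, same as the tin to put back: 48 mm diameter, 56 mm tall; origin at the centre of its underside, z up along its axis (round: its yaw means nothing). One more such tin stands in the row; one end of the tray is left free (no cork pad there: not the place wanted).
Things that resemble listed ones, but are neither listed nor needed, are in the scene too. Leave any purple look-alike of the tin alone. Leave any red look-alike of the tin_left alone.

How it is judged:
By the outcome, as a careful person would: the job done as asked, in the order asked, and still so for the second after the job is handed in, with the robot touching nothing.
It also fails if it takes over 32 s, if anything falls off the work surface, if the arm or the gripper's body presses on something with over 40 N, if the wrist force passes 120 N, or if a joint passes its speed limit or range.

## Working session

There is one attempt and no reset: what is moved stays moved. The work goes in short steps, Python scripts to look and compute and a tool call to move; the robot and the scene stay as the last step left them, time stands still between calls to the robot, and variables do not carry over. Pictures are saved under pics/ and viewed, at most 10 in all, crops included, and the job is handed in when it is done.

Besides the shell and the picture viewer there is one more tool, called after "Request:" as name(argument=value, ...), one argument or row to a line, values as JSON. jog_arm: Moves the arm, as the interface text tells. Its arguments: {"type":"object","properties":{"targets":{"type":"array","items":{"type":"array"}},"newtons":{"type":"number"}},"required":["targets"]}

```bash
mkdir -p pics; cat > h.py <<'E'
import numpy as np, cv2
from plant import bot
def grab(n,f=None):
    d=bot.grab_frame(n)
    if f: cv2.imwrite('pics/'+f,d['img'][:,:,::-1])
    return d
def ray(d,u,v,z):
    K=np.array(d['camera_matrix']);E=np.array(d['extrinsics'])
    x=np.linalg.inv(K)@[u,v,1]; r=E[:3,:3]@[x[0],-x[1],-x[2]]; o=E[:3,3]
    return o+r*(z-o[2])/r[2]
def proj(d,p):
    K=np.array(d['camera_matrix']);E=np.array(d['extrinsics'])
    c=E[:3,:3].T@(np.array(p)-E[:3,3]); q=K@[c[0],-c[1],-c[2]]; return q[:2]/q[2]
E
python3 - <<'E'
from h import *
for n in ['scene','side']:
    d=grab(n,n+'0.png'); print(n,d['camera_matrix'],np.round(d['extrinsics'],3),[k for k in d])
print(bot.read_state())
E
```

```text
scene [[496.25647009   0.         281.2981019 ]
 [  0.         496.25647009 211.70704026]
 [  0.           0.           1.        ]] [[-0.624 -0.665  0.411  0.92 ]
 [ 0.781 -0.534  0.323  0.336]
 [ 0.005  0.523  0.853  0.885]
 [ 0.     0.     0.     1.   ]] ['img', 'camera_matrix', 'extrinsics']
side [[526.34546859   0.         278.7901393 ]
 [  0.         526.34546859 203.86635957]
 [  0.           0.           1.        ]] [[-0.971  0.151 -0.188  0.375]
 [-0.241 -0.616  0.75   0.722]
 [-0.002  0.773  0.634  0.631]
 [ 0.     0.     0.     1.   ]] ['img', 'camera_matrix', 'extrinsics']
{'clock': 0.1, 'qpos': array([ 1.01900019e+00,  3.42679089e-01,  1.52492994e+00,  1.16302622e-05,
        1.27540141e+00, -1.46004763e-01]), 'dq': array([-0.00253174, -0.00095505, -0.00327826, -0.00066091, -0.00179503,
        0.00070012]), 'effort': array([ 1.62943314e-03, -4.34445477e+01, -2.46490896e+01, -8.71451903e-05,
        4.64184734e-03, -9.83569493e-06]), 'tcp_pos': array([0.20702906, 0.48206351, 0.23067899]), 'tcp_rot': array([-3.14019157e+00, -2.17271971e-04,  2.73579774e+00]), 'force': array([0.17285891, 0.81074742, 0.43592114]), 'torque': array([0.00237344, 0.03191508, 0.02963874]), 'grip_force': 0.0, 'gripper_width': 0.08526453104569792}
```

View pics/scene0.png

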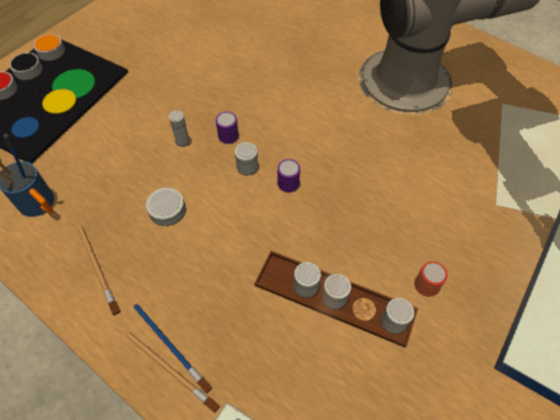

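View pics/side0.png

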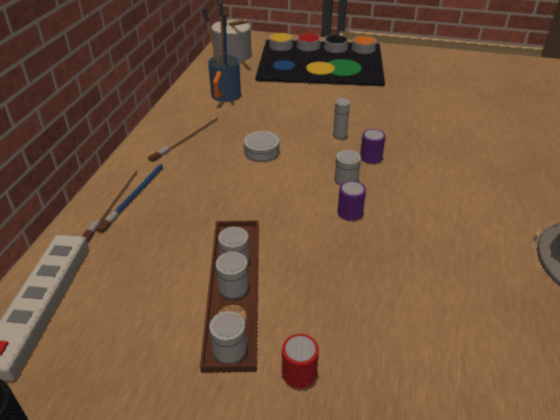

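The scene view shows the wanted tin's lid at (246,151) between two purple ones, the slim tin at (179,118) and the wide one at (165,205). In the tray the lids are at (307,272), (337,285) and (399,312), and the cork is at (364,309). In the side view the tin is at (348,160) and the tray runs from (236,222) to (230,365).

```bash
python3 - <<'E'
from h import *
S={'scene':dict(tin=(246,151),t1=(307,272),t2=(337,285),t3=(399,312),cork=(364,309),pA=(227,121),pB=(288,168),red=(433,273)),
'side':dict(tin=(348,160),t1=(233,238),t2=(232,263),t3=(228,324),pA=(373,136),pB=(352,190),red=(300,349))}
for n in S:
    d=grab(n); im=d['img']; hsv=cv2.cvtColor(im,cv2.COLOR_RGB2HSV)
    for k,(u,v) in S[n].items():
        if k=='cork': m=cv2.inRange(hsv,(5,60,130),(25,255,255)); z=.006
        else:
            z=.056 if k[0]!='t' or k=='tin' else .060
            # lid: low-saturation region close in value to seed
            val=np.median(hsv[v-2:v+3,u-2:u+3,2]); m=cv2.inRange(hsv,(0,0,int(val)-22),(180,60,255))
        w=np.zeros_like(m); w[v-22:v+23,u-22:u+23]=m[v-22:v+23,u-22:u+23]
        w=cv2.morphologyEx(w,cv2.MORPH_OPEN,np.ones((3,3)))
        cs,_=cv2.findContours(w,0,1)
        cs=[c for c in cs if cv2.pointPolygonTest(c,(u,v),True)>-4]
        if not cs: print(n,k,'none');continue
        c=max(cs,key=cv2.contourArea); 
        P=np.array([ray(d,*p[0],z)[:2] for p in c],np.float32); (cx,cy),r=cv2.minEnclosingCircle(P)
        M=cv2.moments(c); print(n,k,np.round([M['m10']/M['m00'],M['m01']/M['m00']],1),'cent',np.round(ray(d,M['m10']/M['m00'],M['m01']/M['m00'],z)[:2],4),'mec',round(cx,4),round(cy,4),'r',round(r,4),'seed',np.round(ray(d,u,v,z)[:2],3))
E
```

```text
scene tin [245.5 150.9] cent [ 0.4497 -0.1315] mec 0.4492 -0.1317 r 0.0231 seed [ 0.449 -0.13 ]
scene t1 [307.  273.8] cent [0.5962 0.1421] mec 0.5959 0.1416 r 0.0234 seed [0.593 0.14 ]
scene t2 [337.3 285.9] cent [0.5811 0.1984] mec 0.5806 0.1981 r 0.0233 seed [0.58  0.197]
scene t3 [399.9 310.8] cent [0.5509 0.3103] mec 0.5505 0.3101 r 0.0233 seed [0.554 0.31 ]
scene cork [363.9 308.9] cent [0.5655 0.2544] mec 0.5653 0.2544 r 0.0226 seed [0.566 0.255]
scene pA [225.6 118.8] cent [ 0.409  -0.2246] mec 0.4091 -0.2247 r 0.0184 seed [ 0.412 -0.218]
scene pB [288.4 167.5] cent [ 0.4271 -0.0337] mec 0.427 -0.0341 r 0.0186 seed [ 0.429 -0.034]
scene red [434.  272.5] cent [0.4474 0.3204] mec 0.4475 0.3203 r 0.0176 seed [0.449 0.319]
side tin [348.2 156.5] cent [ 0.45   -0.1298] mec 0.4502 -0.1304 r 0.0235 seed [ 0.449 -0.118]
side t1 [232.9 236.3] cent [0.5957 0.1432] mec 0.596 0.143 r 0.0238 seed [0.594 0.147]
side t2 [230.9 262.7] cent [0.5807 0.1996] mec 0.581 0.1992 r 0.0239 seed [0.579 0.2  ]
side t3 [226.5 325.3] cent [0.5505 0.3116] mec 0.5509 0.311 r 0.0237 seed [0.549 0.309]
side pA [373.6 133.9] cent [ 0.4109 -0.2242] mec 0.4107 -0.2245 r 0.0192 seed [ 0.411 -0.216]
side pB [352.3 187.8] cent [ 0.4287 -0.0332] mec 0.4288 -0.0329 r 0.0187 seed [ 0.428 -0.027]
side red [299.9 348.4] cent [0.4482 0.321 ] mec 0.448 0.3208 r 0.0187 seed [0.448 0.322]
```

Request:
jog_arm(
  targets=[
    [[-46.5,-46.7,0],[0,0,1.165],1],
    [[-46.5,-46.7,0],[0,0,1.165],1],
    [[-46.5,-46.7,0],[0,0,1.165],1],
    [[-46.5,-46.7,0],[0,0,1.165],1],
    [[-46.5,-46.7,0],[0,0,1.165],1],
    [[-46.5,-46.7,0],[0,0,1.165],1],
    [[-46.5,-46.7,0],[0,0,1.165],1],
    [[-46.5,-46.7,0],[0,0,1.165],1],
    [[-46.5,-46.7,0],[0,0,1.165],1],
    [[-46.5,-46.7,0],[0,0,1.165],1],
    [[-46.5,-46.7,0],[0,0,1.165],1],
    [[-46.5,-46.7,0],[0,0,1.165],1],
    [[-46.5,-46.7,0],[0,0,1.165],1],
    [[-46.5,-46.7,0],[0,0,1.165],1],
    [[-46.5,-46.7,4],[0,0,1.165],1],
    [[-46.5,-46.7,8],[0,0,1.165],1],
    [[-46.5,-46.7,8],[0,0,1.165],1],
    [[-46.5,-46.7,8],[0,0,1.165],1],
  ],
)

```text
clock: 2.0
tcp_pos: [0.4501, -0.1298, 0.1518]
tcp_rot: [-3.141, -0.001, 1.571]
force: [0.3, -0.1, 0.4]
gripper_width: 0.0856
grip_force: 0.0
```

```bash
python3 - <<'E'
from h import *
d=grab('wrist','w1.png'); s=bot.read_state(); print(s['clock'],s['tcp_pos'],s['tcp_rot'],s['qpos'],proj(d,[.45,-.1307,.056]))
E
```

```text
2.05 [ 0.4509321  -0.13019157  0.15280333] [3.13987812e+00 6.54233539e-04 1.57134785e+00] [-4.44679102e-01  3.25285407e-01  1.78950272e+00  1.73086090e-04
  1.02497540e+00 -4.45320906e-01] [282.45337803 207.18052841]
```

View pics/w1.png

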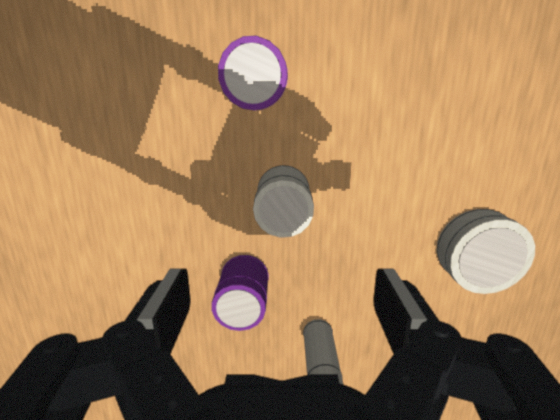

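The wanted tin's lid is at (283,207), within a pixel of the prediction, with the purple look-alikes clear at (252,72) and (240,305). I can go down now.

Request:
jog_arm(
  targets=[
    [[0,0,3],[0,0,0],1],
    [[0,0,6],[0,0,0],1],
    [[0,0,9],[0,0,0],1],
    [[0,0,11],[0,0,0],1],
    [[0,0,12.5],[0,0,0],1],
    [[0,0,13.3],[0,0,0],1],
    [[0,0,13.3],[0,0,0],1],
    [[0,0,13.3],[0,0,0],0.7],
    [[0,0,13.3],[0,0,0],0.6],
    [[0,0,13.3],[0,0,0],0.5],
    [[0,0,13.3],[0,0,0],0.4],
    [[0,0,13.3],[0,0,0],0.4],
    [[0,0,13.3],[0,0,0],0.3],
    [[0,0,13.3],[0,0,0],0.3],
    [[0,0,13.3],[0,0,0],0.3],
    [[0,0,13.3],[0,0,0],0.3],
  ],
  newtons=30,
)

```text
clock: 3.65
tcp_pos: [0.4508, -0.1305, 0.0194]
tcp_rot: [3.14, 0.001, 1.571]
force: [-0.6, 1.5, 6.4]
gripper_width: 0.0473
grip_force: 30.1
```

Request:
jog_arm(
  targets=[
    [[0,0,-1],[0,0,0],0.3],
    [[0,0,-2.5],[0,0,0],0.3],
    [[0,0,-5],[0,0,0],0.3],
    [[0,0,-8],[0,0,0],0.3],
    [[0,0,-10],[0,0,0],0.3],
    [[0,0,-11],[0,0,0],0.3],
    [[0,0,-11],[0,0,0],0.3],
  ],
)

```text
clock: 4.35
tcp_pos: [0.4507, -0.1305, 0.1297]
tcp_rot: [3.139, 0.001, 1.571]
force: [0.0, 0.6, -2.1]
gripper_width: 0.0472
grip_force: 31.3
```

Request:
jog_arm(
  targets=[
    [[1,0.3,0],[0,0,-0.01],0.3],
    [[3,0.9,0],[0,0,-0.02],0.3],
    [[6,1.8,0],[0,0,-0.04],0.3],
    [[9,2.7,0],[0,0,-0.06],0.3],
    [[12,3.6,0],[0,0,-0.08],0.3],
    [[15,4.5,0],[0,0,-0.1],0.3],
    [[18,5.4,0],[0,0,-0.12],0.3],
    [[21,6.3,0],[0,0,-0.14],0.3],
    [[24,7.2,0],[0,0,-0.16],0.3],
    [[27,8.1,0],[0,0,-0.18],0.3],
    [[30,9,0],[0,0,-0.2],0.3],
    [[33,9.9,0],[0,0,-0.22],0.3],
    [[36,10.8,0],[0,0,-0.24],0.3],
    [[37.7,11.3,0],[0,0,-0.255],0.3],
    [[38.5,11.5,0],[0,0,-0.263],0.3],
    [[38.5,11.5,0],[0,0,-0.263],0.3],
    [[38.5,11.5,0],[0,0,-0.263],0.3],
    [[38.5,11.5,0],[0,0,-0.263],0.3],
  ],
)

```text
clock: 6.15
tcp_pos: [0.5649, 0.2538, 0.1281]
tcp_rot: [-3.141, 0.0, 1.833]
force: [1.0, -0.2, -0.4]
gripper_width: 0.0476
grip_force: 31.3
```

```bash
python3 - <<'E'
from h import *
ps=[]
for i in range(3): d=grab('wrist','w2.png' if i==0 else None); s=bot.read_state(); ps.append(s['tcp_pos'])
print(s['clock'],np.mean(ps,0),s['tcp_rot'],s['force'],s['gripper_width'])
a=grab('scene','s2.png');b=grab('side','d2.png')
S=np.hstack([a['img'][150:400,230:500],b['img'][150:400,130:400]]);cv2.imwrite('pics/ab2.png',S[:,:,::-1])
for k,p in dict(t2=(.581,.1988,.06),t3=(.5507,.3107,.06),cork=(.5656,.2546,.006)).items(): print(k,proj(d,p))
E
```

```text
6.3 [0.56509272 0.25387102 0.12840557] [3.14148641e+00 2.64697184e-07 1.83264036e+00] [ 0.12622741  0.35734249 -1.13276088] 0.047406353452646224
t2 [283.92467925 289.45438014]
t3 [284.09242651 134.32451597]
cork [283.18443807 195.36496809]
```

View pics/w2.png

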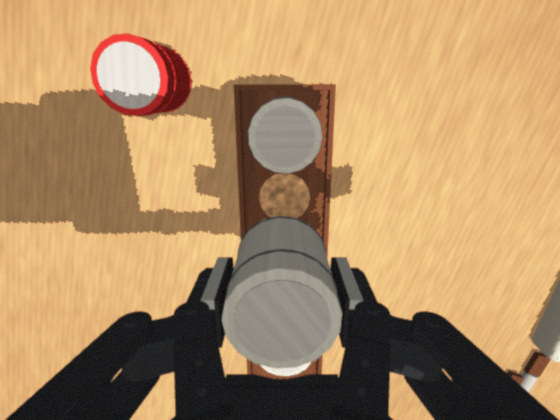

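View pics/ab2.png

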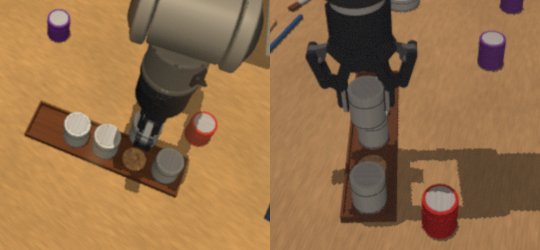

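The held tin is upright between the pads, its lid about (282,322) in the wrist view. The cork at (284,196) and the neighbour's lid at (284,135) match the predictions within a pixel or so. I'll measure where the tin sits in the grip.

```bash
python3 - <<'E'
from h import *
d=grab('wrist'); s=bot.read_state(); ps=[]
hsv=cv2.cvtColor(d['img'],cv2.COLOR_RGB2HSV)
yaw=.263; ex=np.array([np.cos(yaw),np.sin(yaw)]); ey=np.array([-ex[1],ex[0]])
pl=np.array([.5656,.2547])
col=hsv[240:385,282]; print([(240+i,int(c[1]),int(c[2])) for i,c in enumerate(col) if i%1==0 and (i<60 or i>115)][::2])
zt=.128-.0188+.056
for p in [(282,367),(222,315),(341,315),(282,280)]:
    w=ray(d,*p,zt)[:2]-pl; print(p,'x,y place mm',np.round([w@ex*1e3,w@ey*1e3],1))
for _ in range(4): grab('side'); ps.append(bot.read_state()['tcp_pos'])
t=np.mean(ps,0); print(t,np.round([(t[:2]-pl)@ex*1e3,(t[:2]-pl)@ey*1e3],2))
E
```

```text
[(240, 24, 116), (242, 22, 117), (244, 24, 116), (246, 26, 117), (248, 22, 106), (250, 8, 63), (252, 28, 110), (254, 25, 122), (256, 26, 117), (258, 30, 119), (260, 28, 120), (262, 27, 121), (264, 26, 116), (266, 21, 119), (268, 21, 131), (270, 24, 161), (272, 29, 161), (274, 24, 162), (276, 24, 161), (278, 24, 159), (280, 27, 140), (282, 24, 149), (284, 25, 151), (286, 23, 147), (288, 24, 147), (290, 26, 149), (292, 24, 151), (294, 23, 152), (296, 22, 149), (298, 23, 153), (356, 22, 148), (358, 28, 146), (360, 25, 145), (362, 25, 155), (364, 26, 157), (366, 27, 161), (368, 26, 219), (370, 15, 233), (372, 18, 232), (374, 21, 236), (376, 98, 166), (378, 152, 97), (380, 89, 40), (382, 21, 24), (384, 49, 26)]
(282, 367) x,y place mm [ -1.1 -25.5]
(222, 315) x,y place mm [-24.8   0.7]
(341, 315) x,y place mm [22.1  0.7]
(282, 280) x,y place mm [-1.2 16.6]
[0.56517073 0.25456716 0.12842475] [-0.45 -0.02]
```

Request:
jog_arm(
  targets=[
    [[0.1,0.07,1],[0,0,0],0.3],
    [[0.1,0.07,3],[0,0,0],0.3],
    [[0.1,0.07,5],[0,0,0],0.3],
    [[0.1,0.07,7],[0,0,0],0.3],
    [[0.1,0.07,8.5],[0,0,0],0.3],
    [[0.1,0.07,9.3],[0,0,0],0.3],
    [[0.1,0.07,9.7],[0,0,0],0.3],
    [[0.1,0.07,9.9],[0,0,0],0.3],
    [[0.1,0.07,10],[0,0,0],0.3],
    [[0.1,0.07,10],[0,0,0],0.3],
    [[0.1,0.07,10],[0,0,0],0.3],
  ],
)

```text
clock: 7.75
tcp_pos: [0.5659, 0.256, 0.0289]
tcp_rot: [3.14, -0.0, 1.834]
force: [-0.4, -0.7, -1.3]
gripper_width: 0.0475
grip_force: 31.3
```

Request:
jog_arm(
  targets=[
    [[0,0,0.05],[0,0,0],0.3],
    [[0,0,0.1],[0,0,0],0.3],
    [[0,0,0.15],[0,0,0],0.3],
    [[0,0,0.2],[0,0,0],0.3],
    [[0,0,0.2],[0,0,0],0.3],
  ],
)

```text
clock: 8.25
tcp_pos: [0.5655, 0.2559, 0.0262]
tcp_rot: [-3.142, -0.0, 1.834]
force: [-0.1, 0.4, -0.4]
gripper_width: 0.0476
grip_force: 31.3
```

Request:
jog_arm(
  targets=[
    [[0,0,0.05],[0,0,0],0.3],
    [[0,0,0.1],[0,0,0],0.3],
    [[0,0,0.1],[0,0,0],0.3],
  ],
)

```text
clock: 8.55
tcp_pos: [0.5656, 0.2559, 0.0255]
tcp_rot: [3.141, -0.0, 1.834]
force: [0.2, -1.0, 0.5]
gripper_width: 0.047
grip_force: 31.5
```

Request:
jog_arm(
  targets=[
    [[0,0,0.03],[0,0,0],0.3],
    [[0,0,0.05],[0,0,0],0.3],
    [[0,0,0.05],[0,0,0],0.3],
  ],
)

```text
clock: 8.85
tcp_pos: [0.5656, 0.256, 0.0254]
tcp_rot: [3.141, -0.0, 1.834]
force: [-1.9, -1.0, 4.6]
gripper_width: 0.0476
grip_force: 31.7
```

Contact came at the expected height, about 5 N upward. I'll release slowly and retreat straight up.

Request:
jog_arm(
  targets=[
    [[0,0,0],[0,0,0],0.55],
    [[0,0,0],[0,0,0],0.6],
    [[0,0,0],[0,0,0],0.7],
    [[0,0,0],[0,0,0],0.8],
    [[0,0,0],[0,0,0],0.9],
    [[0,0,0],[0,0,0],1],
    [[0,0,0],[0,0,0],1],
    [[0,0,0],[0,0,0],1],
    [[0,0,-1],[0,0,0],1],
    [[0,0,-3],[0,0,0],1],
    [[0,0,-6],[0,0,0],1],
    [[0,0,-10],[0,0,0],1],
    [[0,0,-14],[0,0,0],1],
    [[0,0,-14],[0,0,0],1],
    [[0,0,-14],[0,0,0],1],
  ],
)

```text
clock: 10.35
tcp_pos: [0.566, 0.2561, 0.1665]
tcp_rot: [3.139, -0.0, 1.834]
force: [0.2, -0.1, -0.7]
gripper_width: 0.0852
grip_force: 0.0
```

```bash
python3 - <<'E'
from h import *
d=grab('wrist');b=grab('side')
cv2.imwrite('pics/f.png',np.hstack([d['img'][:,130:430],b['img'][:,130:430]])[:,:,::-1])
for k,p in dict(t2=(.581,.1988,.06),t3=(.5507,.3107,.06),tin=(.5656,.2547,.062)).items(): print(k,proj(d,p)-[130,0],proj(b,p)+[170,0])
E
```

```text
t2 [151.49351558 266.28583849] [400.89501569 262.30190053]
t3 [151.46390673 130.78299544] [396.62343102 324.72944453]
tin [151.17396263 204.15512344] [398.97759822 290.71438212]
```

View pics/f.png

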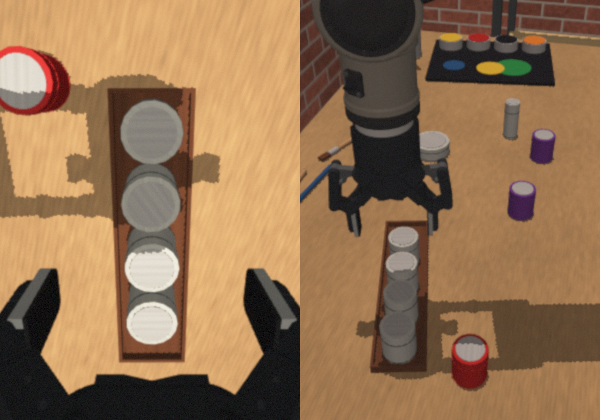

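The tin stands upright in the row with its lid at (151,203), against a predicted (151,204). The neighbours at (152,131) and (152,268) haven't moved, so I'm handing it in.

```bash
python3 -c "
from plant import bot
print(bot.finish_job())"
```

```text
the job is handed in; nothing more can be done
None
```

The matching tin is upright on the cork pad and released, its neighbours unmoved in the final pictures; I handed the job in at about 10.5 s on the robot's clock, and no verdict came back.

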